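Stow the drill-bit case in the bench drawer

TASK

Put the orange drill-bit case away: lay it flat in the free bay of the open top drawer, then slide the drawer fully shut. Set the case down gently, never letting it drop or topple over freely, don't slam the drawer, and leave the other things on the bench where they are.

Things in the scene. Friction and masses are not known exactly. Their poses are not given: they have to be found in the camera images.
- orange_case: The orange plastic drill-bit case to store: 36 mm thick (its x), 62 mm wide (its y), 120 mm long (its z, up at the start), 0.2 to 0.4 kg. It stands on a short end; origin at the centre of that end face. Its x axis is normal to its two broad faces.
- orange_case_center (a point): Middle of the orange case, 60 mm along z from its origin; same axes.
- bay (a point): Floor of the top drawer's free bay, centre of its open part; moves with the drawer. x points into the cabinet (closing direction), y left, z up. Bay: 154 mm wide (y +-77), x -72 to +143 mm, of which x -72 to +70 at least is clear of the cabinet while open. Walls 40 mm high, front panel about 52 mm; a divider at +y parts off a narrow bay of small coloured boxes.
- unit_drawer0_handle (a point): Middle of the steel bar handle (120 mm long across the front, 11 mm thick) of the blue top drawer, 35 mm out from the front panel; moves with the drawer. Axes as of bay. The panel's top edge is 25 mm above it and the cabinet's top 38 mm above it.
- unit_drawer0 (a joint): How far the top drawer is pulled out, m: 0 shut, 0.18 fully out.
- unit: The plywood two-drawer cabinet, fixed to the bench: 260 mm deep (x), 240 mm wide (y), 148 mm tall; origin under its centre; its front with the blue drawers faces its -x. The top drawer's opening is about 50 mm high above the bay floor, so the case passes in only lying flat.
- green_case: A twin drill-bit case in green plastic, 36 x 62 x 120 mm, standing on a short end; not the one to store. Origin under its centre.
- jar: Glass jar of screws with a red lid, radius 38 mm, 115 mm tall; origin under its centre.
- glue: White glue bottle with a yellow label, radius 24 mm, 150 mm tall; origin under its centre.
- hammer: Hammer 280 mm long, lying flat along its x axis; origin under its middle.
- screwdriver: Screwdriver 180 mm long, lying flat along its x axis; origin under its middle.
- offcut: Pale wood offcut 90 x 65 x 40 mm; origin under its centre.
Not all that is in view belongs to the job. What is shaped like the orange_case but purple is not meant.

How it is judged:
On the way:
1. the orange case lies flat on the floor of the free bay, let go, with the drawer still open ((angle between orange_case's own x axis and vertical below 0.2 rad or angle between orange_case's own x axis and vertical above 2.94 rad) and z of orange_case_center in the frame of bay between 0.01 and 0.028 m and y of orange_case_center in the frame of bay between -0.06 and 0.06 m and x of orange_case_center in the frame of bay between -0.06 and 0.13 m and value of joint unit_drawer0 above 0.1 m and contact force between the fingers and orange_case below 0.1 N), for 0.2 s.
At the end, for the whole second after the job is handed in: The orange case lies flat (broad face down, within 0.2 rad) and still on the floor of the top drawer's free bay, and the drawer is shut to within 4 mm ((angle between orange_case's own x axis and vertical below 0.2 rad or angle between orange_case's own x axis and vertical above 2.94 rad) and z of orange_case_center in the frame of bay between 0.01 and 0.028 m and y of orange_case_center in the frame of bay between -0.06 and 0.06 m and x of orange_case_center in the frame of bay between -0.06 and 0.13 m and value of joint unit_drawer0 below 0.004 m and linear speed of orange_case below 0.02 m/s); the robot touches nothing.
It fails at once if the orange case drops or topples freely (faster than 0.6 m/s while the fingers do not touch it) (linear speed of orange_case above 0.6 m/s and contact force between the fingers and orange_case below 0.1 N).
It fails at once if the drawer is slammed (faster than 0.45 m/s) (velocity of joint unit_drawer0 below -0.45 m/s).
It fails at once if another thing on the bench is moved more than 30 mm or the green case is knocked over (distance of any of green_case, jar, glue, hammer, screwdriver, offcut from where it was at the start of the episode above 0.03 m or angle between green_case's own z axis and vertical above 0.5 rad).
It also fails if it takes over 72 s, if anything falls off the work surface, if the arm or the gripper's body presses on something with over 40 N, if the wrist force passes 120 N, or if a joint passes its speed limit or range.

ROBOT

A 6-joint arm with a two-finger parallel gripper is mounted at the origin on the work surface. World frame = base frame: x ahead of the robot, y to its left, z up, the work surface at z = 0. Lengths are in m, angles in rad, forces in N, time in s.
With the tool pointing down it reaches from about 0.35 to 0.775 m from the base axis. Payload 7.3 kg.
Tool frame: the origin (TCP) lies midway between the tips of the shut fingers; the grasp point (between the pads) lies 19 mm behind it (grasp_offset is the distance from the TCP to the grasp point, in m); z points along the fingers, y is the line along which they close (so a half turn about z gives the same grasp; the last joint's range is limited). The gripper opens to 92 mm and grips with 3 to 60 N. Pads are 19 mm wide; open, the fingers measure 130 mm over their backs; the gripper's body (75 mm by 190 mm) begins 47 mm behind the grasp point.
Start: joints at [-1.393, 0.342, 1.524, -0, 1.275, -0.146], TCP at [0.167, -0.498, 0.193] pointing down, gripper open.
Joint ranges: [-2.53, 2.53], [-0.77, 2.02], [0.04, 2.7], [-1, 4.14], [0.28, 2.66], [-3.11, 3.11]. Speed limits (rad/s): [2.57, 2.57, 3.14, 3.14, 3.14, 3.14].

INTERFACE

Orientations are given as a rotation vector (axis times angle).
In Python, from plant import * gives the robot as it stands.
- The arm moves only by the tool jog_arm, never from a script. Its argument "deltas" is a list that holds one entry, the list of rows, each a list of 7 numbers: the shift along the tool's x, y, z in units of 400 mm (1.0 is 400 mm), then the turn, a rotation vector about the tool's x, y, z in units of 60 degrees (1.0 is 60 degrees), then the closure, from 0 (fully open) to 1 (shut). In form: [[[x, y, z, wx, wy, wz, hand], ...]]. A call has 1 to 12 rows; each row shifts and turns the commanded pose from where the row before left it, along the tool's axes as they then stand; what a row does not reach is not made up. A row lasts 1/12 s, in which the tool goes at most 41.7 mm and 7.16 degrees, less where a joint would pass 70% of its speed; a pose out of reach is approached as far as the arm can. A call with a number of a shift or a turn outside -1 to 1 is refused whole. A call with a gripper value outside its range is refused whole. The fingers move at their own pace and stop on an object; the grip force is fixed at half the most. Time passes only in rows, so rows that do not move let the fingers close. It gives the time, the measured TCP pose, the force, the opening and the grip force at its end, in the units of the state.
- sense(): the state, without advancing time (a new reading comes with each control period).
- snapshot(name): name is "scene" or "side" or "wrist"; returns the picture (480x640x3 uint8, blue, green, red); there is no depth.
- camera_info(name): a dict with "fx", "fy", "cx", "cy" (pixels), "k1" (the pictures are not rectified: a ray, as slopes to the right and down, at radius r is drawn at 1 + k1 r^2 times it, then the intrinsics apply), "R" (3x3) and "t" (3): a world point X has camera coordinates R X + t. Camera axes: x right, y down, z forward; pixel columns grow to the right and rows downward; lengths in m; the calibration is good to about 2 mm. A picture is of the moment at which its call begins: read the wrist's pose just before it. camera_info takes no time and is no camera call; for the wrist camera it gives the pose at the moment of the call.
- finish_job(): hands the job in; it is judged then, once.
The state is a dict: "time": time; "joint_positions": joint angles; "dq": joint speeds; "effort": joint torques, N m; "tcp_pos": TCP position; "eef_rot": TCP orientation; "contact_force": force on the tool from outside, world axes, zero at the start; "ft_torque": the same for the moment, N m; "grip_width": opening from 0.0 (shut) to 1.0 (fully open); "finger_force": force on a finger pad.
Only numpy, scipy, OpenCV 4.12 (cv2) and the standard library are available. Lean on these libraries where they do the work, as an engineer would, in place of code of your own. Each camera call takes 0.05 s, during which the arm holds its last target. There are 200 camera calls.

## Working session

There is one attempt and no reset: what is moved stays moved. The work goes in short steps, Python scripts to look and compute and a tool call to move; the robot and the scene stay as the last step left them, time stands still between calls to the robot, and variables do not carry over. Pictures are saved under pics/ and viewed, at most 10 in all, crops included, and the job is handed in when it is done.

Besides the shell and the picture viewer there is one more tool, called as name([rows], argument=value, ...), one row to a line, values as JSON. jog_arm: Moves the arm, as the interface text tells. Shifts and turns lie within -1 to 1; 1 stands for 400 mm of shift or 60 degrees of turn. Its arguments: {"type":"object","properties":{"deltas":{"type":"array"}},"required":["deltas"]}

```bash
mkdir -p pics; python3 - <<'E'
from plant import *
import cv2
a=snapshot("scene");b=snapshot("side")
cv2.imwrite("pics/scene0.png",a);cv2.imwrite("pics/side0.png",b)
for n in("scene","side","wrist"):print(n,camera_info(n))
print(sense())
E
```

```text
scene {'fx': 578.7873023111359, 'fy': 578.7873023111359, 'cx': 316.1849309717131, 'cy': 239.52513775778615, 'k1': 0.05969540679087513, 'R': array([[ 0.73783402,  0.67497283, -0.00355465],
       [ 0.39042999, -0.43107533, -0.8134731 ],
       [-0.55060456,  0.59882028, -0.58159168]]), 't': array([-0.39455754, -0.14314749,  1.76902577])}
side {'fx': 445.50528281026624, 'fy': 445.50528281026624, 'cx': 312.30467519082913, 'cy': 237.7757671653555, 'k1': -0.08528550430359401, 'R': array([[-0.9810819 , -0.19300349, -0.0150986 ],
       [-0.14143733,  0.76783961, -0.62483423],
       [ 0.13218848, -0.61087805, -0.78061144]]), 't': array([0.53980333, 0.13391858, 0.98143916])}
wrist {'fx': 345.9842552417859, 'fy': 345.9842552417859, 'cx': 317.4157889870628, 'cy': 244.71303798171, 'k1': -0.029828438130881433, 'R': array([[ 0.31839199, -0.94795835, -0.00122518],
       [-0.90293074, -0.3036616 ,  0.30414752],
       [-0.28869122, -0.09573188, -0.95262416]]), 't': array([-0.52351492, -0.03854076,  0.39207167])}
{'time': 0.1, 'joint_positions': array([-1.39299314e+00,  3.42657773e-01,  1.52493850e+00,  1.99513522e-05,
        1.27538285e+00, -1.46030321e-01]), 'dq': array([ 3.29975576e-05,  2.54901776e-04, -2.89546199e-03,  1.04184392e-03,
       -2.40903901e-05, -7.45371772e-04]), 'effort': array([ 1.65162237e-03, -4.32004237e+01, -2.44692671e+01,  7.19272415e-02,
        5.25913434e-02, -5.30027239e-05]), 'tcp_pos': array([ 0.16699548, -0.49729799,  0.1920061 ]), 'eef_rot': array([-3.09913393e+00, -5.06224177e-01,  4.62326244e-06]), 'contact_force': array([ 0.20562827,  0.13428219, -0.55489645]), 'ft_torque': array([ 0.00856875, -0.00793089, -0.0352089 ]), 'finger_force': 0.0, 'grip_width': 1.0016753846775177}
```

View pics/scene0.png

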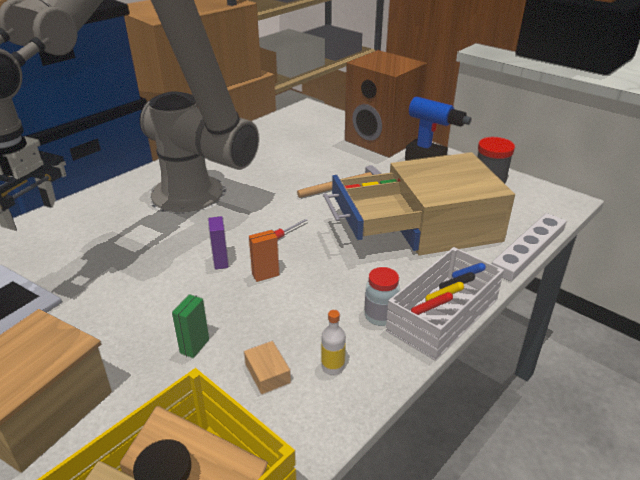

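View pics/side0.png

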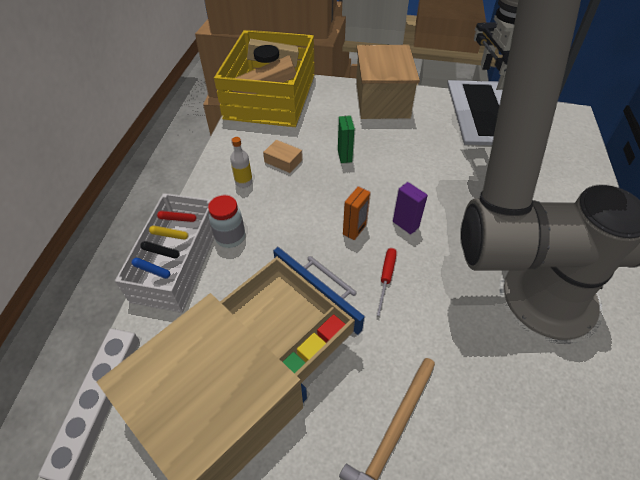

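The candidates for the case are the orange box at scene (264,256) / side (357,213), the purple twin at scene (218,243) / side (409,208), the green twin at scene (190,326) / side (346,139), and the pale offcut at scene (267,367). I choose the orange one and check it in a close crop. The drawer's free bay is at about side (285,300).

```bash
cat > h.py <<'E'
import numpy as np, cv2
from plant import *
def ray(n,uv,ci=None):
    c=ci or camera_info(n)
    D=np.array([c['k1'],0,0,0,0.]);K=np.array([[c['fx'],0,c['cx']],[0,c['fy'],c['cy']],[0,0,1.]])
    p=cv2.undistortPoints(np.array(uv,float).reshape(-1,1,2),K,D)[:,0]
    d=np.c_[p,np.ones(len(p))]@c['R'];return -c['R'].T@c['t'],d
def onplane(n,uv,z,ci=None):
    o,d=ray(n,uv,ci);return o+d*((z-o[2])/d[:,2])[:,None]
def proj(n,X,ci=None):
    c=ci or camera_info(n)
    K=np.array([[c['fx'],0,c['cx']],[0,c['fy'],c['cy']],[0,0,1.]])
    return cv2.projectPoints(np.array(X,float).reshape(-1,1,3),cv2.Rodrigues(c['R'])[0],c['t'],K,np.array([c['k1'],0,0,0,0.]))[0][:,0]
def orange(im):
    h=cv2.cvtColor(im,cv2.COLOR_BGR2HSV);return cv2.inRange(h,(5,180,60),(14,255,255))
E
python3 - <<'E'
import cv2,numpy as np
from h import *
a=cv2.imread("pics/scene0.png");b=cv2.imread("pics/side0.png")
A=cv2.resize(a[220:290,235:305],None,fx=5.6,fy=5.6,interpolation=cv2.INTER_CUBIC)
B=cv2.resize(b[180:250,325:395],None,fx=5.6,fy=5.6,interpolation=cv2.INTER_CUBIC)
top=np.hstack([A,B])
cv2.imwrite("pics/crop1.png",top)
A=cv2.resize(a[160:250,315:435],(400,300),interpolation=cv2.INTER_CUBIC)
B=b[235:385,205:375];B=cv2.resize(B,None,fx=3.5,fy=3.5,interpolation=cv2.INTER_CUBIC)
cv2.imwrite("pics/crop2.png",B)
E
```

```text
(no output)
```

View pics/crop1.png

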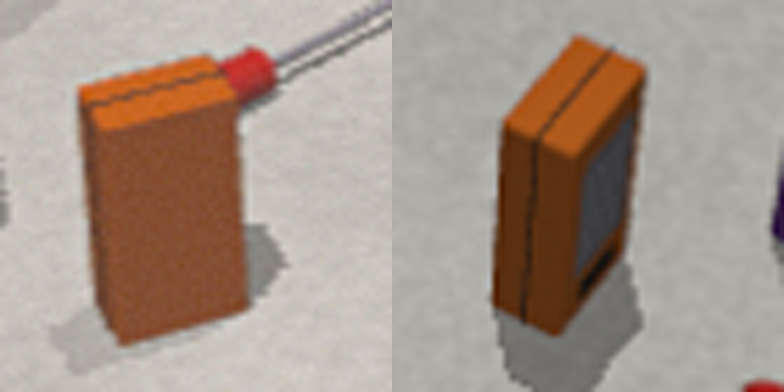

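View pics/crop2.png

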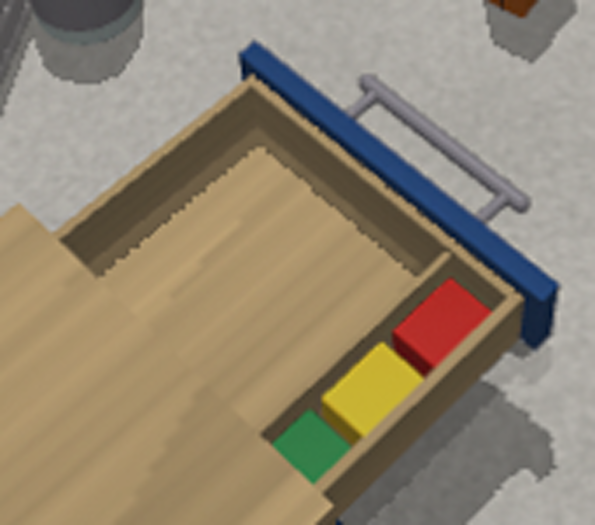

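The left crop shows the solid orange case with its top corners clear. The side crop shows the free bay with floor corners at about crop (262,148) and (418,273), and handle ends at (368,80) and (522,203).

```bash
python3 - <<'E'
from h import *
np.set_printoptions(precision=4,suppress=True)
s=np.array([(80,88),(210,57),(237,97),(105,130)])/5.6+[235,220]-0.4
t=np.array([(188,36),(253,70),(183,157),(112,122)])/5.6+[325,180]-0.4
for n,p in(("scene",s),("side",t)):
    X=onplane(n,p,.12);print(n,X[:,:2],X.mean(0),[np.linalg.norm(X[i]-X[i-1]) for i in range(4)])
    e=X-np.roll(X,1,0);print(np.degrees(np.arctan2(e[:,1],e[:,0])))
f=lambda p:np.array(p)/3.5+[205,235]-.4
H=onplane("side",f([(368,80),(522,203)]),.110);print("handle",H,H.mean(0),np.linalg.norm(H[0]-H[1]))
d=H[0]-H[1];print("ang y",np.degrees(np.arctan2(d[1],d[0])))
print("floor front corners",onplane("side",f([(262,148),(418,273)]),.083))
print("floor rear right",onplane("side",f([(100,272)]),.083))
print("panel outer top",onplane("side",f([(255,42),(555,290)]),.135))
print("cabinet top front corners",onplane("side",f([(20,205),(330,505)]),.148))
for n,p in (("scene",[(383,280)]),("side",[(223,207)])): print("jar",onplane(n,p,.115))
print("purple top",onplane("side",[(411,192)],.12),"sd",onplane("side",[(390,252),(378,318)],.01),"green",onplane("side",[(345,122)],.12))
E
```

```text
scene [[ 0.4422 -0.1349]
 [ 0.4663 -0.0818]
 [ 0.4962 -0.0948]
 [ 0.4725 -0.1483]] [ 0.4693 -0.1149  0.12  ] [np.float64(0.03320380705690302), np.float64(0.05832561771776053), np.float64(0.03262043439493713), np.float64(0.05854773397589043)]
[ 156.0103   65.5493  -23.5965 -113.8773]
side [[ 0.4681 -0.1482]
 [ 0.4392 -0.1333]
 [ 0.4613 -0.0798]
 [ 0.4921 -0.0937]] [ 0.4652 -0.1138  0.12  ] [np.float64(0.05955822899877705), np.float64(0.03253138196061734), np.float64(0.05793707114104513), np.float64(0.03377898952542562)]
[-113.7085  152.8208   67.5828  -24.2742]
handle [[0.5406 0.0679 0.11  ]
 [0.4391 0.1358 0.11  ]] [0.4898 0.1019 0.11  ] 0.1220922688157478
ang y -33.771802968815514
floor front corners [[0.5973 0.1095 0.083 ]
 [0.4909 0.1753 0.083 ]]
floor rear right [[0.6677 0.2083 0.083 ]]
panel outer top [[0.607  0.0708 0.135 ]
 [0.4142 0.2007 0.135 ]]
cabinet top front corners [[0.7014 0.2104 0.148 ]
 [0.5034 0.3403 0.148 ]]
jar [[ 0.775  -0.0491  0.115 ]]
jar [[ 0.7622 -0.0318  0.115 ]]
purple top [[ 0.3453 -0.1511  0.12  ]] sd [[ 0.3725 -0.0537  0.01  ]
 [ 0.3821  0.1271  0.01  ]] green [[ 0.5342 -0.3848  0.12  ]]
```

```bash
python3 - <<'E'
from h import *
np.set_printoptions(precision=4,suppress=True)
f=lambda p:np.array(p)/3.5+[205,235]-.4
th=np.radians(56.4);xb=np.array([np.cos(th),np.sin(th)]);yb=np.array([-xb[1],xb[0]])
c=np.array([.4898,.1019])
def L(X): return np.c_[(X[:,:2]-c)@xb,(X[:,:2]-c)@yb]
print("rel handle, walltop: corner R, divider, corner L, rear R", L(onplane("side",f([(255,90),(445,255),(515,297),(68,238)]),.123)))
for z in(.078,.083,.088,.093):print(z,L(onplane("side",f([(262,148),(100,272),(418,273)]),z)))
print("cab",L(onplane("side",f([(20,205),(330,505)]),.148)))
E
```

```text
rel handle, walltop: corner R, divider, corner L, rear R [[ 0.0572 -0.0963]
 [ 0.06    0.0577]
 [ 0.0527  0.1016]
 [ 0.1958 -0.0963]]
0.078 [[ 0.0638 -0.0881]
 [ 0.1859 -0.092 ]
 [ 0.0597  0.0378]]
0.083 [[ 0.0658 -0.0853]
 [ 0.1871 -0.0892]
 [ 0.0618  0.0397]]
0.088 [[ 0.0678 -0.0826]
 [ 0.1883 -0.0865]
 [ 0.0638  0.0416]]
0.093 [[ 0.0698 -0.0799]
 [ 0.1895 -0.0838]
 [ 0.0658  0.0435]]
cab [[ 0.2075 -0.1162]
 [ 0.2061  0.1206]]
```

The bay lies at about (0.580, 0.201), heading 56.4°. The case is at (0.467, -0.1145) with its broad normal at -24.5°. The purple twin blocks the robot side, so I'll grip across the width with the tool tilted 60° and pointing back toward the base. One 90° turn then lays the case flat with the tool only 30° from vertical.

```bash
cat >> h.py <<'E'
from scipy.spatial.transform import Rotation as Ro
from scipy.linalg import logm,expm
def rot(heading,alpha,yh):
    h,a,y=np.radians([heading,alpha,yh])
    z=np.array([np.sin(a)*np.cos(h),np.sin(a)*np.sin(h),-np.cos(a)]);y=np.array([np.cos(y),np.sin(y),0])
    return np.c_[np.cross(y,z),y,z]
def T(R,p):
    M=np.eye(4);M[:3,:3]=R;M[:3,3]=p;return M
def cur(): s=sense();return T(Ro.from_rotvec(s['eef_rot']).as_matrix(),s['tcp_pos'])
def steps(targets,vmax=.04,wmax=7.0,start=None):
    A=cur() if start is None else start
    for B in targets:
        D=np.linalg.inv(A)@B
        w=np.degrees(np.linalg.norm(Ro.from_matrix(D[:3,:3]).as_rotvec()));d=np.linalg.norm(D[:3,3])
        n=max(1,int(np.ceil(max(d/vmax,w/wmax))))
        S=expm(np.real(logm(D))/n)
        print(n,'x',np.round(np.r_[S[:3,3]/.4,Ro.from_matrix(S[:3,:3]).as_rotvec()/np.radians(60)],4).tolist(), 'row mm %.1f deg %.1f'%(d/n*1e3,w/n))
        A=B
np.set_printoptions(precision=4,suppress=True)
RP=rot(155.5,60,-114.5)
E
python3 - <<'E'
from h import *
A=cur();R0=A[:3,:3]
Rd=rot(155.5,0,-114.5)
hh=np.array([np.cos(np.radians(155.5)),np.sin(np.radians(155.5)),0])
P=np.array([.62,-.19,.33])
steps([T(R0,[.25,-.497,.33]),T(R0,P),T(Rd,P),T(RP,P)])
E
```

```text
5 x [0.0394, 0.013, -0.069, 0.0, 0.0, 0.0] row mm 32.2 deg 0.0
13 x [0.0862, -0.0333, 0.0001, 0.0, 0.0, 0.0] row mm 37.0 deg 0.0
7 x [0.0, 0.0, 0.0, -0.0002, 0.0, 0.1025] row mm 0.0 deg 6.2
9 x [0.0, -0.0, 0.0, 0.0, -0.1111, 0.0] row mm 0.0 deg 6.7
```

jog_arm([
  [[0.039,0.013,-0.069,0,0,0,0],[0.039,0.013,-0.069,0,0,0,0],[0.039,0.013,-0.069,0,0,0,0],[0.039,0.013,-0.069,0,0,0,0],[0.039,0.013,-0.069,0,0,0,0],[0.086,-0.033,0,0,0,0,0],[0.086,-0.033,0,0,0,0,0],[0.086,-0.033,0,0,0,0,0],[0.086,-0.033,0,0,0,0,0],[0.086,-0.033,0,0,0,0,0],[0.086,-0.033,0,0,0,0,0],[0.086,-0.033,0,0,0,0,0]],
])

```text
time: 1.1
tcp_pos: [0.4492, -0.3319, 0.3303]
eef_rot: [-3.1, -0.506, 0.001]
contact_force: [0.5, -1.5, 0.4]
grip_width: 0.997
finger_force: 0.0
```

jog_arm([
  [[0.086,-0.033,0,0,0,0,0],[0.086,-0.033,0,0,0,0,0],[0.086,-0.033,0,0,0,0,0],[0.086,-0.033,0,0,0,0,0],[0.086,-0.033,0,0,0,0,0],[0.086,-0.033,0,0,0,0,0],[0,0,0,0,0,0.1,0],[0,0,0,0,0,0.1,0],[0,0,0,0,0,0.1,0],[0,0,0,0,0,0.1,0],[0,0,0,0,0,0.1,0],[0,0,0,0,0,0.1,0]],
])

```text
time: 2.1
tcp_pos: [0.6186, -0.1925, 0.3299]
eef_rot: [-3.104, 0.484, 0.002]
contact_force: [-0.1, 0.5, 0.4]
grip_width: 0.997
finger_force: 0.0
```

jog_arm([
  [[0,0,0,0,0,0.11,0],[0,0,0,0,-0.11,0,0],[0,0,0,0,-0.11,0,0],[0,0,0,0,-0.11,0,0],[0,0,0,0,-0.11,0,0],[0,0,0,0,-0.11,0,0],[0,0,0,0,-0.11,0,0],[0,0,0,0,-0.11,0,0],[0,0,0,0,-0.11,0,0],[0,0,0,0,-0.11,0,0],[0,0,0,0,0,0,0]],
])

```text
time: 3.02
tcp_pos: [0.5811, -0.1811, 0.2061]
eef_rot: [-2.695, 0.574, 1.129]
contact_force: [-0.5, -0.3, -4.6]
grip_width: 0.999
finger_force: 0.0
```

```bash
python3 - <<'E'
from h import *
s=sense();print(s['time'],s['joint_positions'],s['tcp_pos']);print(RP.T@cur()[:3,:3])
G=np.array([.4734,-.1174,.065]);z=RP[:,2]
t=G+.019*z
steps([T(RP,t-.13*z),T(RP,t)])
E
```

```text
3.0167 [-0.4264  1.2353  0.0467 -0.0053  2.6534  1.5607] [ 0.5811 -0.1811  0.2061]
[[ 0.9681  0.0052  0.2507]
 [-0.0062  1.      0.0033]
 [-0.2507 -0.0048  0.9681]]
3 x [0.04, -0.011, 0.0639, 0.0013, -0.0807, 0.0018] row mm 30.4 deg 4.8
4 x [0.0, 0.0, 0.0812, 0.0, -0.0, 0.0] row mm 32.5 deg 0.0
```

```bash
python3 - <<'E'
from h import *
G=np.array([.4734,-.1174,.065]);z=RP[:,2]
t=G+.019*z
steps([T(RP,t-.075*z),T(RP,t)])
E
```

```text
4 x [0.0251, -0.0084, 0.0816, 0.001, -0.0605, 0.0014] row mm 34.2 deg 3.6
2 x [0.0, -0.0, 0.0937, 0.0, -0.0, 0.0] row mm 37.5 deg 0.0
```

jog_arm([
  [[0.025,-0.0085,0.0815,0.001,-0.06,0.001,0],[0.025,-0.0085,0.0815,0.001,-0.06,0.001,0],[0.025,-0.0085,0.0815,0.001,-0.06,0.001,0],[0.025,-0.0085,0.0815,0.001,-0.06,0.001,0],[0,0,0,0,0,0,0],[0,0,0,0,0,0,0]],
])

```text
time: 3.52
tcp_pos: [0.5238, -0.1402, 0.1091]
eef_rot: [-2.522, 0.544, 1.399]
contact_force: [0.2, 0.1, 0.8]
grip_width: 1.002
finger_force: 0.0
```

```bash
python3 - <<'E'
from h import *
s=sense();print(s['time'],s['joint_positions'],s['tcp_pos'])
G=np.array([.4734,-.1174,.065]);z=RP[:,2]
t=G+.019*z
steps([T(RP,t)],vmax=.02)
C=cur();ci=camera_info("wrist");im=snapshot("wrist");cv2.imwrite("pics/w1.png",im)
E
```

```text
3.5167 [-0.4114  1.1913  0.5628  0.0192  2.4004  1.5912] [ 0.5238 -0.1402  0.1091]
5 x [0.0044, 0.0001, 0.0446, 0.0002, -0.0065, 0.0004] row mm 17.9 deg 0.4
```

View pics/w1.png

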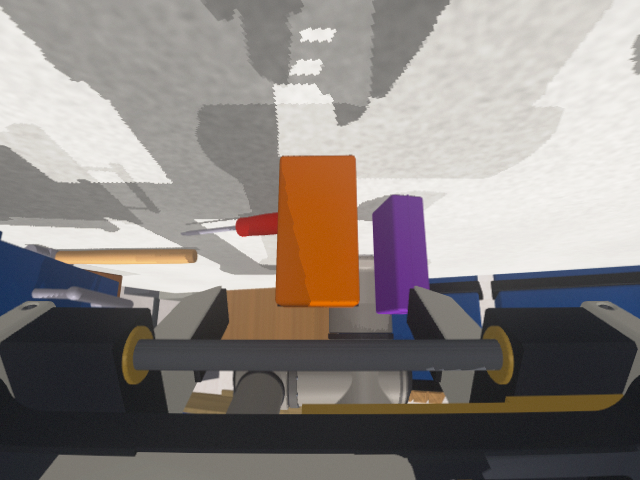

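The wrist view shows the orange case centred between the fingers at (318,230), with the purple twin behind and clear of them at (400,255). I advance and grip.

jog_arm([
  [[0.0045,0,0.0445,0,-0.0065,0,0],[0.0045,0,0.0445,0,-0.0065,0,0],[0.0045,0,0.0445,0,-0.0065,0,0],[0.0045,0,0.0445,0,-0.0065,0,0],[0.0045,0,0.0445,0,-0.0065,0,0],[0,0,0,0,0,0,0],[0,0,0,0,0,0,1],[0,0,0,0,0,0,1],[0,0,0,0,0,0,1],[0,0,0,0,0,0,1],[0,0,0,0,0,0,1],[0,0,0,0,0,0,1]],
])

```text
time: 4.57
tcp_pos: [0.459, -0.111, 0.0544]
eef_rot: [-2.494, 0.539, 1.438]
contact_force: [0.5, -1.9, 0.9]
grip_width: 0.614
finger_force: 1.0
```

jog_arm([
  [[0,0,0,0,0,0,1],[0,0,0,0,0,0,1],[0,0,0,0,0,0,1],[0,0,0,0,0,0,1]],
])

```text
time: 4.9
tcp_pos: [0.4587, -0.1108, 0.0543]
eef_rot: [-2.493, 0.538, 1.439]
contact_force: [-0.1, -2.3, 0.7]
grip_width: 0.324
finger_force: 0.9
```

```bash
python3 - <<'E'
from h import *
s=sense();print(s['joint_positions'],s['tcp_pos'],s['grip_width'],s['finger_force'])
C=cur();p=C[:3,3];z=C[:3,2];print(np.degrees(np.arccos(-z[2])))
# place: heading 56.4, tilt 30, y=-33.6 ; case long axis along xb
RL=rot(56.4,30,-33.6)
xb=np.r_[np.cos(np.radians(56.4)),np.sin(np.radians(56.4)),0]
B=np.array([.5795,.201,0])
# intermediate: vertical tool, above
Rv=rot(155.5,0,-114.5); Rv2=rot(56.4,0,-33.6);
P1=np.array([p[0]+.01,p[1],.12]);P2=np.array([.47,-.11,.30]);P3=np.r_[B[:2],.30]
print(p)
steps([T(C[:3,:3],[p[0],p[1],p[2]+.05]),T(Rv,P2),T(Rv2,P2),T(RL,P2),T(RL,[.53,.03,.30]),T(RL,P3)],wmax=5.5)
E
```

```text
[-0.4105  1.1133  0.9357  0.017   2.1392  1.5866] [ 0.4587 -0.1108  0.0543] 0.3240541466243107 0.9423177171265706
59.979718431730376
[ 0.4587 -0.1108  0.0543]
2 x [-0.0541, -0.0001, -0.0313, -0.0, -0.0, -0.0] row mm 25.0 deg 0.0
11 x [-0.0232, -0.0012, -0.0404, -0.0, 0.0909, 0.0002] row mm 17.8 deg 5.5
15 x [-0.0, 0.0, 0.0, 0.0, 0.0, -0.0899] row mm 0.0 deg 5.4
6 x [-0.0, 0.0, -0.0, 0.0, 0.0833, 0.0] row mm 0.0 deg 5.0
4 x [0.0811, -0.0172, 0.0468, 0.0, -0.0, -0.0] row mm 38.1 deg 0.0
5 x [0.0735, -0.0267, 0.0425, 0.0, -0.0, -0.0] row mm 35.6 deg 0.0
```

```bash
python3 - <<'E'
from h import *
a=snapshot("wrist");b=snapshot("side")
cv2.imwrite("pics/c3.png",np.hstack([cv2.resize(a,(400,300)),cv2.resize(b[150:300,280:480],(400,300))]))
s=sense();print(s['grip_width'],s['finger_force'])
E
```

```text
0.23949450999131672 0.9361544853891246
```

View pics/c3.png

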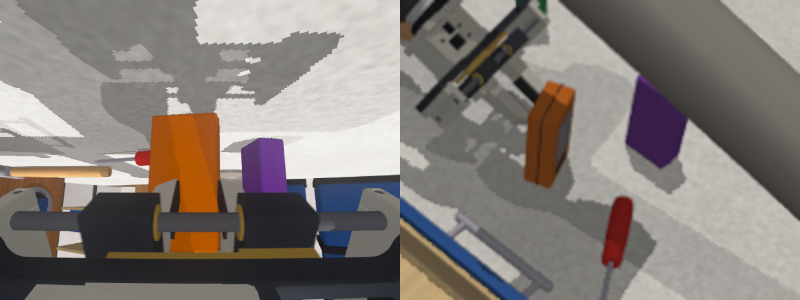

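```bash
python3 - <<'E'
from h import *
C=cur();p=C[:3,3];z=C[:3,2]
for n in("wrist","side","scene"):
    print(n,proj(n,[p,p-.019*z,p-.066*z,[.467,-.1145,.12],[.467,-.1145,.0]]))
c=camera_info("wrist");print("cam",-c['R'].T@c['t'],c['R'][2])
a=snapshot("scene");m=orange(a);print(cv2.boundingRect(m[200:300,220:310]))
cv2.imwrite("pics/c4.png",cv2.resize(a[190:310,200:360],(800,600),interpolation=cv2.INTER_CUBIC))
print(c, sense()['grip_width'])
E
```

```text
wrist [[318.1462 277.8305]
 [318.2226 291.5366]
 [318.4928 340.0437]
 [318.0701 397.7586]
 [318.2942 187.0147]]
side [[358.2964 216.9749]
 [352.7118 211.4004]
 [338.8288 197.5581]
 [356.7758 196.3129]
 [353.7917 229.7572]]
scene [[262.6951 255.668 ]
 [264.6674 256.3085]
 [269.7685 257.9653]
 [262.3462 235.699 ]
 [265.112  275.0555]]
cam [ 0.6474 -0.1959  0.0791] [-0.8896  0.404  -0.2131]
(35, 28, 28, 45)
{'fx': 345.9842552417859, 'fy': 345.9842552417859, 'cx': 317.4157889870628, 'cy': 244.71303798171, 'k1': -0.029828438130881433, 'R': array([[-0.4132, -0.9106, -0.0015],
       [-0.1946,  0.0867,  0.977 ],
       [-0.8896,  0.404 , -0.2131]]), 't': array([0.0892, 0.0657, 0.6719])} 0.19362851238118867
```

View pics/c4.png

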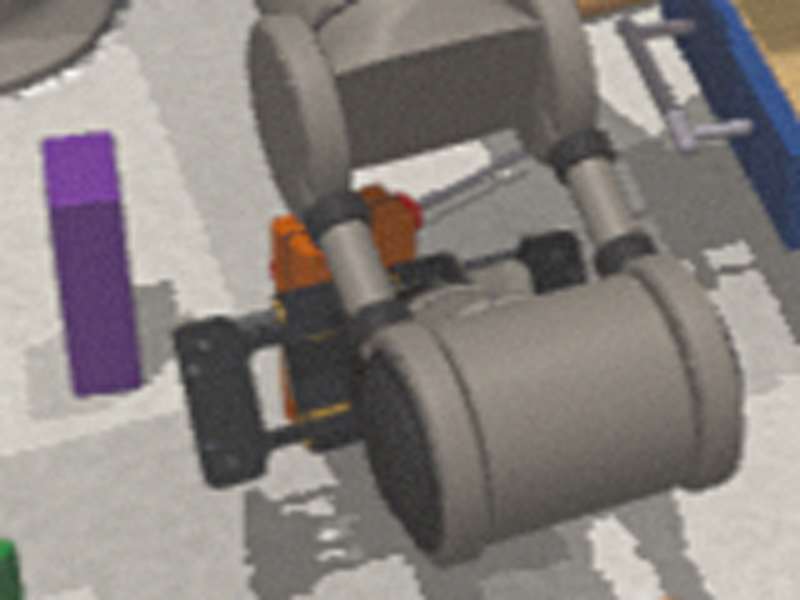

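The opening (0.19) shows the fingers closed in front of the broad face. The real tips sit about 20 mm further back than assumed when open, and the case is essentially still in place. I'll reopen, check the case position numerically, then go deeper.

jog_arm([
  [[0,0,0,0,0,0,0],[0,0,0,0,0,0,0],[0,0,0,0,0,0,0],[0,0,0,0,0,0,0],[0,0,0,0,0,0,0],[0,0,0,0,0,0,0],[0,0,0,0,0,0,0],[0,0,0,0,0,0,0],[0,0,0,0,0,0,0],[0,0,0,0,0,0,0],[0,0,0,0,0,0,0],[0,0,0,0,0,0,0]],
])

```text
time: 6.05
tcp_pos: [0.4587, -0.1107, 0.0543]
eef_rot: [-2.493, 0.538, 1.439]
contact_force: [-0.7, 0.1, -0.5]
grip_width: 0.986
finger_force: 0.0
```

```bash
python3 - <<'E'
from h import *
s=sense();print(s['grip_width'],s['finger_force'],s['contact_force'],s['tcp_pos'])
a=snapshot("wrist");b=snapshot("side")
m=orange(b);m[:,:300]=0;m[:,390:]=0
A=cv2.resize(a[130:400,160:480],None,fx=1.3,fy=1.3);B=cv2.resize(b[175:255,325:395],None,fx=4.3,fy=4.3,interpolation=cv2.INTER_CUBIC)
H=min(len(A),len(B));cv2.imwrite("pics/c5.png",np.hstack([A[:H],B[:H]]));print(A.shape,B.shape)
E
```

```text
0.9855175438210525 0.0 [-0.7038  0.1194 -0.4594] [ 0.4587 -0.1107  0.0543]
(351, 416, 3) (344, 301, 3)
```

View pics/c5.png

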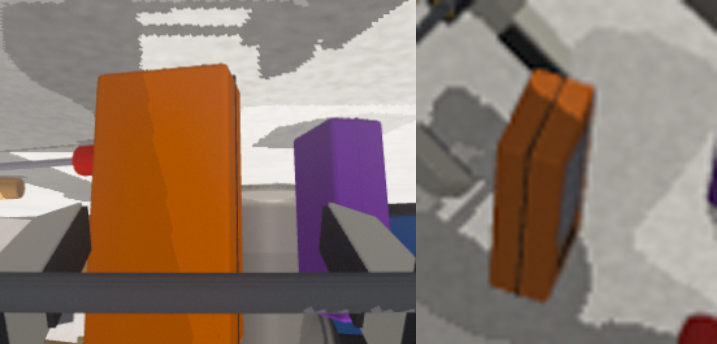

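```bash
python3 - <<'E'
from h import *
f=lambda p:(np.array(p)-[416,0])/4.3+[325,175]-.4
X=onplane("side",f([(537,70),(595,89),(560,164),(500,146)]),.12);print(X[:,:2],X.mean(0))
e=X-np.roll(X,1,0);print(np.degrees(np.arctan2(e[:,1],e[:,0])),np.linalg.norm(e,axis=1))
Y=onplane("side",f([(490,285),(545,300)]),0);print("bottom",Y)
C=cur();
for z in(.055,.065,.075):
    P=onplane("side",f([(565,72),(485,185)]),z);print("tips in tool",(P-C[:3,3])@C[:3,:3])
s=snapshot("scene");w=snapshot("wrist");m=orange(w);ys,xs=np.where(m>0);
print("orange wrist edges",[(y,xs[ys==y].min(),xs[ys==y].max()) for y in(190,210,240,280,320)])
E
```

```text
[[ 0.4785 -0.1301]
 [ 0.4461 -0.1216]
 [ 0.4575 -0.0649]
 [ 0.4899 -0.0717]] [ 0.468  -0.0971  0.12  ]
[-101.0241  165.3108   78.5922  -11.9439] [0.0595 0.0335 0.0579 0.033 ]
bottom [[ 0.4911 -0.074  -0.    ]
 [ 0.4588 -0.069   0.    ]]
tips in tool [[ 0.0208  0.074  -0.0377]
 [ 0.016  -0.0264 -0.0292]]
tips in tool [[ 0.0098  0.0652 -0.0387]
 [ 0.0051 -0.034  -0.0303]]
tips in tool [[-0.0011  0.0564 -0.0397]
 [-0.0058 -0.0415 -0.0313]]
orange wrist edges [(190, np.int64(236), np.int64(338)), (210, np.int64(234), np.int64(343)), (240, np.int64(233), np.int64(343)), (280, np.int64(231), np.int64(344)), (320, np.int64(229), np.int64(345))]
```

The closing fingers yawed the case to a normal of about -12.5°, centre near (0.468, -0.0985), still upright. The open tips measure about 30 mm behind the TCP. I'll retry deeper with an 80° tilt, which also leaves the tool nearly vertical at the place.

```bash
cat >> h.py <<'E'
R8=rot(167.5,80,-102.5); PK=np.array([.437,-.092,.062])
E
python3 - <<'E'
from h import *
print("glue base",onplane("side",[(246,186)],0),"glue cap",onplane("side",[(237,142)],.15),"jar base side",onplane("side",[(228,238)],0))
C=cur();z=R8[:,2]
steps([T(C[:3,:3],C[:3,3]-.06*C[:3,2]),T(R8,PK-.065*z),T(R8,PK)],vmax=.02)
E
```

```text
glue base [[ 0.7777 -0.2158  0.    ]] glue cap [[ 0.7819 -0.2187  0.15  ]] jar base side [[ 0.7698 -0.0319  0.    ]]
3 x [0.0, -0.0, -0.05, 0.0, 0.0, -0.0] row mm 20.0 deg 0.0
4 x [0.0027, -0.0142, 0.0114, -0.047, -0.0831, -0.0167] row mm 7.3 deg 5.8
4 x [-0.0, 0.0, 0.0406, 0.0, 0.0, -0.0] row mm 16.2 deg 0.0
```

The glue bottle at (0.78, -0.217) would foul the wrist at 80°, so I stay at 60°. The new plan is to lift the case, lay it flat on open bench, regrasp it with the tool vertical, then place it in the bay.

```bash
cat >> h.py <<'E'
R8=rot(167.5,60,-102.5); PK=np.array([.4436,-.0931,.07])
E
python3 - <<'E'
from h import *
C=cur();z=R8[:,2]
steps([T(C[:3,:3],C[:3,3]-.055*C[:3,2]),T(R8,PK-.065*z),T(R8,PK)],vmax=.02)
E
```

```text
3 x [0.0, -0.0, -0.0458, 0.0, 0.0, -0.0] row mm 18.3 deg 0.0
2 x [-0.0302, -0.0277, 0.0006, -0.0864, -0.0002, -0.0491] row mm 16.4 deg 6.0
4 x [0.0, 0.0, 0.0406, 0.0, -0.0, 0.0] row mm 16.3 deg 0.0
```

jog_arm([
  [[0,0,-0.046,0,0,0,0],[0,0,-0.046,0,0,0,0],[0,0,-0.046,0,0,0,0],[-0.03,-0.0275,0.0005,-0.0865,0,-0.049,0],[-0.03,-0.0275,0.0005,-0.0865,0,-0.049,0],[0,0,0,0,0,0,0],[0,0,0,0,0,0,0]],
])

```text
time: 6.83
tcp_pos: [0.4993, -0.1037, 0.103]
eef_rot: [-2.618, 0.282, 1.509]
contact_force: [-0.1, -0.4, 0.0]
grip_width: 1.003
finger_force: 0.0
```

```bash
python3 - <<'E'
from h import *
w=snapshot("wrist");m=orange(w);ys,xs=np.where(m>0)
print("orange wrist edges",[(y,xs[ys==y].min(),xs[ys==y].max()) for y in(190,210,230,260,280)])
c=np.array([.468,-.0985]);n=np.array([-.976,.216]);t=np.array([.216,.976])
X=[np.r_[c-.018*n+s*.031*t,zz] for zz in(.06,) for s in(-1,1)]
print("predicted near face edges z=.06",proj("wrist",X))
steps([T(R8,PK)],vmax=.02)
E
```

```text
orange wrist edges [(190, np.int64(274), np.int64(361)), (210, np.int64(272), np.int64(362)), (230, np.int64(273), np.int64(362)), (260, np.int64(272), np.int64(364)), (280, np.int64(271), np.int64(365))]
predicted near face edges z=.06 [[365.5063 216.474 ]
 [272.3364 216.5034]]
4 x [-0.0001, 0.0003, 0.0408, 0.0003, -0.0002, -0.0] row mm 16.3 deg 0.0
```

jog_arm([
  [[0,0,0.041,0,0,0,0],[0,0,0.041,0,0,0,0],[0,0,0.041,0,0,0,0],[0,0,0.041,0,0,0,0],[0,0,0,0,0,0,0],[0,0,0,0,0,0,0.5]],
])

```text
time: 7.38
tcp_pos: [0.4428, -0.0941, 0.0697]
eef_rot: [-2.612, 0.29, 1.51]
contact_force: [0.3, -0.1, 0.4]
grip_width: 0.966
finger_force: 0.0
```

jog_arm([
  [[0,0,0,0,0,0,1],[0,0,0,0,0,0,1],[0,0,0,0,0,0,1],[0,0,0,0,0,0,1],[0,0,0,0,0,0,1],[0,0,0,0,0,0,1],[0,0,0,0,0,0,1],[0,0,0,0,0,0,1]],
])

```text
time: 8.05
tcp_pos: [0.4435, -0.0932, 0.0698]
eef_rot: [-2.616, 0.286, 1.509]
contact_force: [2.5, 0.9, 2.3]
grip_width: 0.675
finger_force: 30.0
```

Gripped: opening 0.675 × 92 = 62 mm, at 30 N. Now lift, turn 90° and lay it flat at about (0.52, -0.11).

```bash
python3 - <<'E'
from h import *
C=cur();R=C[:3,:3];cl=R.T@(np.array([.468,-.0985,.06])-C[:3,3]);print("centre in tool",cl)
F=rot(347.5,30,-102.5);p=np.array([.52,-.11,.0185])-F@cl;print(p)
steps([T(R,C[:3,3]+[0,0,.06]),T(F,p+[0,0,.08]),T(F,p+[0,0,.02])],vmax=.03,wmax=5.5)
E
```

```text
centre in tool [ 0.021  -0.0001 -0.0168]
[ 0.5104 -0.108  -0.0066]
2 x [-0.0649, 0.0, -0.0376, -0.0, -0.0, 0.0] row mm 30.0 deg 0.0
17 x [0.0134, -0.0, 0.0054, 0.0, 0.0882, 0.0] row mm 5.2 deg 5.3
2 x [-0.0375, 0.0, 0.065, -0.0, 0.0, -0.0] row mm 30.0 deg 0.0
```

jog_arm([
  [[-0.033,0,-0.019,0,0,0,1],[-0.049,0,-0.028,0,0,0,1],[-0.048,0,-0.028,0,0,0,1],[0.0134,0,0.0054,0,0.088,0,1],[0.0134,0,0.0054,0,0.088,0,1],[0.0134,0,0.0054,0,0.088,0,1],[0.0134,0,0.0054,0,0.088,0,1],[0.0134,0,0.0054,0,0.088,0,1],[0.0134,0,0.0054,0,0.088,0,1],[0.0134,0,0.0054,0,0.088,0,1]],
])

```text
time: 8.88
tcp_pos: [0.4592, -0.0969, 0.0941]
eef_rot: [-3.021, 0.331, 0.607]
contact_force: [-1.1, 1.2, -3.1]
grip_width: 0.673
finger_force: 30.0
```

jog_arm([
  [[0.0134,0,0.0054,0,0.088,0,1],[0.0134,0,0.0054,0,0.088,0,1],[0.0134,0,0.0054,0,0.088,0,1],[0.0134,0,0.0054,0,0.088,0,1],[0.0134,0,0.0054,0,0.088,0,1],[0.0134,0,0.0054,0,0.088,0,1],[0.0134,0,0.0054,0,0.088,0,1],[0.0134,0,0.0054,0,0.088,0,1],[0.0134,0,0.0054,0,0.088,0,1],[0.0134,0,0.0054,0,0.09,0,1],[0,0,0,0,0,0,1],[0,0,0,0,0,0,1]],
])

```text
time: 9.88
tcp_pos: [0.5098, -0.1117, 0.0889]
eef_rot: [2.995, -0.324, 0.742]
contact_force: [0.5, -0.7, -3.7]
grip_width: 0.673
finger_force: 30.0
```

```bash
python3 - <<'E'
from h import *
s=sense();print(s['joint_positions'],s['contact_force'],s['grip_width'])
cl=np.array([.021,0,-.0168]);F=rot(347.5,30,-102.5);p=np.array([.52,-.11,.0185])-F@cl
C=cur();print(F.T@C[:3,:3],C[:3,3]-p)
b=snapshot("side");m=orange(b);m[:,:280]=0
q=np.r_[C@np.r_[cl,1]][:3];print("pred centre",q)
corn=[(C@np.r_[cl+np.array(v),1])[:3] for v in [] ]
cv2.imwrite("pics/c6.png",np.hstack([cv2.resize(b[130:280,270:470],(400,300)),cv2.resize(snapshot("scene")[190:310,200:360],(400,300))]))
E
```

```text
[-0.4432  0.2566  2.1466  0.421   0.2913  0.9664] [ 0.4981 -0.7327 -3.7346] 0.6727907092659711
[[ 0.9992 -0.0014 -0.039 ]
 [ 0.0009  0.9999 -0.0138]
 [ 0.039   0.0137  0.9991]] [-0.0007 -0.0038  0.0954]
pred centre [ 0.5202 -0.1142  0.1135]
```

View pics/c6.png

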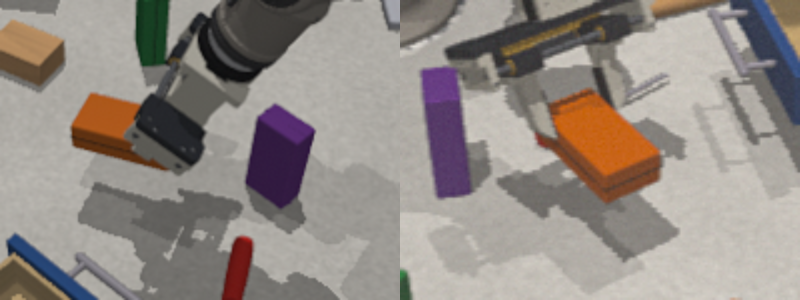

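The case is held flat in the air. Joint 5 is at its limit because of the outward tilt, so I'll yaw the tool to heading 56° (tilt sideways, and the same heading as the bay) and lay it at (0.58, -0.12).

```bash
cat >> h.py <<'E'
cl=np.array([.021,0,-.0168]);F2=rot(56.4,30,-33.6)
E
python3 - <<'E'
from h import *
p=np.array([.58,-.12,.0185])-F2@cl;print(p)
steps([T(F2,p+[0,0,.08]),T(F2,p+[0,0,.02])],vmax=.03,wmax=5.5)
E
```

```text
[ 0.5746 -0.1282 -0.0065]
13 x [0.0085, 0.0076, 0.0079, 0.0417, 0.002, -0.0773] row mm 5.2 deg 5.3
2 x [-0.0375, -0.0, 0.065, 0.0, -0.0, -0.0] row mm 30.0 deg 0.0
```

jog_arm([
  [[0.0085,0.0076,0.0079,0.0417,0.002,-0.0773,1],[0.0085,0.0076,0.0079,0.0417,0.002,-0.0773,1],[0.0085,0.0076,0.0079,0.0417,0.002,-0.0773,1],[0.0085,0.0076,0.0079,0.0417,0.002,-0.0773,1],[0.0085,0.0076,0.0079,0.0417,0.002,-0.0773,1],[0.0085,0.0076,0.0079,0.0417,0.002,-0.0773,1],[0.0085,0.0076,0.0079,0.0417,0.002,-0.0773,1],[0.0085,0.0076,0.0079,0.0417,0.002,-0.0773,1],[0.0085,0.0076,0.0079,0.0417,0.002,-0.0773,1],[0.0085,0.0076,0.0079,0.0417,0.002,-0.0773,1],[0.0085,0.0076,0.0079,0.0417,0.002,-0.0773,1],[0.0085,0.0076,0.0079,0.0417,0.002,-0.0773,1]],
])

```text
time: 10.98
tcp_pos: [0.5651, -0.1313, 0.0732]
eef_rot: [-2.6, -1.161, -0.678]
contact_force: [1.0, -0.6, -3.7]
grip_width: 0.672
finger_force: 30.0
```

jog_arm([
  [[0.0085,0.0076,0.0079,0.0417,0.002,-0.0773,1],[0,0,0,0,0,0,1],[0,0,0,0,0,0,1]],
])

```text
time: 11.23
tcp_pos: [0.5707, -0.1295, 0.072]
eef_rot: [-2.531, -1.265, -0.666]
contact_force: [-0.2, 0.1, -2.7]
grip_width: 0.671
finger_force: 30.0
```

```bash
python3 - <<'E'
from h import *
s=sense();print(s['joint_positions'],s['tcp_pos'],s['contact_force'],s['grip_width'])
p=np.array([.58,-.12,.0185])-F2@cl
print(F2.T@cur()[:3,:3])
steps([T(F2,p+[0,0,.02]),T(F2,p)],vmax=.03,wmax=5.5)
E
```

```text
[-0.6657  0.558   1.6906  0.6239  1.0095 -0.3925] [ 0.5707 -0.1295  0.072 ] [-0.1626  0.0644 -2.6722] 0.6709423872652348
[[ 0.9987 -0.0514 -0.0064]
 [ 0.0515  0.9984  0.023 ]
 [ 0.0052 -0.0233  0.9997]]
2 x [-0.0326, 0.0032, 0.0657, 0.0111, 0.0028, -0.0246] row mm 29.4 deg 1.6
1 x [-0.025, -0.0, 0.0433, 0.0, -0.0, -0.0] row mm 20.0 deg 0.0
```

jog_arm([
  [[-0.0326,0.003,0.0657,0.011,0.003,-0.0245,1],[-0.0326,0.003,0.0657,0.011,0.003,-0.0245,1],[-0.006,0,0.01,0,0,0,1],[-0.006,0,0.01,0,0,0,1],[-0.006,0,0.01,0,0,0,1],[0,0,0,0,0,0,1],[0,0,0,0,0,0,1]],
])

```text
time: 11.82
tcp_pos: [0.5749, -0.128, 0.0017]
eef_rot: [-2.484, -1.334, -0.671]
contact_force: [0.7, 0.3, -3.7]
grip_width: 0.673
finger_force: 30.0
```

jog_arm([
  [[-0.003,0,0.005,0,0,0,1],[0,0,0,0,0,0,1]],
])

```text
time: 11.98
tcp_pos: [0.5748, -0.128, -0.0011]
eef_rot: [-2.483, -1.335, -0.671]
contact_force: [-0.7, 0.8, -3.6]
grip_width: 0.673
finger_force: 30.0
```

jog_arm([
  [[-0.003,0,0.005,0,0,0,1],[0,0,0,0,0,0,1]],
])

```text
time: 12.15
tcp_pos: [0.5745, -0.1278, -0.0041]
eef_rot: [-2.483, -1.334, -0.67]
contact_force: [-0.6, -0.8, -3.2]
grip_width: 0.67
finger_force: 30.0
```

jog_arm([
  [[-0.003,0,0.005,0,0,0,1],[0,0,0,0,0,0,1]],
])

```text
time: 12.32
tcp_pos: [0.5748, -0.1279, -0.006]
eef_rot: [-2.482, -1.334, -0.672]
contact_force: [-1.2, -0.9, 1.1]
grip_width: 0.673
finger_force: 30.0
```

Contact came at the predicted height. I release and back out.

jog_arm([
  [[0,0,0,0,0,0,0.3],[0,0,0,0,0,0,0.3],[0,0,0,0,0,0,0],[0,0,0,0,0,0,0],[0,0,0,0,0,0,0],[0,0,0,0,0,0,0],[0,0,0,0,0,0,0],[0,0,-0.05,0,0,0,0],[0,0,-0.1,0,0,0,0],[0,0,-0.1,0,0,0,0],[0,0,-0.1,0,0,0,0],[0,0,0,0,0,0,0]],
])

```text
time: 13.32
tcp_pos: [0.5371, -0.1913, 0.1208]
eef_rot: [-2.491, -1.339, -0.678]
contact_force: [0.6, -2.2, 0.7]
grip_width: 1.002
finger_force: 0.0
```

```bash
python3 - <<'E'
from h import *
s=sense();print(s['tcp_pos'],s['grip_width'])
for n in("scene","side","wrist"):
    a=snapshot(n);m=orange(a)
    cs=cv2.findContours(m,cv2.RETR_EXTERNAL,cv2.CHAIN_APPROX_NONE)[0];
    for c in sorted(cs,key=cv2.contourArea)[-2:]:
        if cv2.contourArea(c)<150: continue
        q=cv2.approxPolyDP(cv2.convexHull(c),3,True)[:,0]
        print(n,cv2.contourArea(c),q.tolist());X=onplane(n,q,.036);print(X[:,:2].tolist())
print("pred",proj("scene",[.58,-.12,.036]),proj("side",[.58,-.12,.036]),proj("wrist",[.58,-.12,.036]))
E
```

```text
[ 0.5371 -0.1913  0.1208] 1.0022250227775416
scene 776.5 [[322, 288], [274, 298], [270, 282], [316, 275]]
[[0.6335289312352606, -0.08775016061968444], [0.5759738430392298, -0.18715643548520955], [0.5281607039826643, -0.15388089830574436], [0.5908795800534068, -0.06182206214713415]]
side 1154.5 [[318, 195], [333, 205], [333, 214], [301, 239], [286, 227], [285, 219]]
[[0.570728655776986, -0.1827022583314879], [0.5272220629210354, -0.1551714521347618], [0.522257192638004, -0.12532683413419798], [0.5835100766623457, -0.0338686943789549], [0.6268736485112048, -0.06351871644800322], [0.6351687864326283, -0.08802998465994649]]
wrist 8601.0 [[347, 139], [350, 265], [283, 266], [284, 139]]
[[0.6331911108336848, -0.08616210226838579], [0.5692404843996647, -0.18317452441988738], [0.5219994380244707, -0.15289841742940669], [0.5852433604536607, -0.054460617609806805]]
pred [[295.8128 284.6516]] [[309.6375 212.4451]] [[318.9724 198.6838]]
```

The case lies flat at (0.579, -0.120), heading 57°, with three views agreeing. I regrasp with the tool vertical.

```bash
cat >> h.py <<'E'
RV=rot(56.6,0,-33.4)
E
python3 - <<'E'
from h import *
p=np.array([.579,-.1195,0])
steps([T(RV,p+[0,0,.11]),T(RV,p+[0,0,.04]),T(RV,p+[0,0,-.01])],vmax=.03,wmax=5.5)
E
```

```text
6 x [0.0315, -0.0001, 0.0119, 0.0004, -0.0838, -0.0003] row mm 13.3 deg 5.0
3 x [-0.0, -0.0, 0.0583, 0.0, 0.0, 0.0] row mm 23.3 deg 0.0
2 x [-0.0, -0.0, 0.0625, 0.0, 0.0, 0.0] row mm 25.0 deg 0.0
```

jog_arm([
  [[0.0315,0,0.012,0,-0.084,0,0],[0.0315,0,0.012,0,-0.084,0,0],[0.0315,0,0.012,0,-0.084,0,0],[0.0315,0,0.012,0,-0.084,0,0],[0.0315,0,0.012,0,-0.084,0,0],[0.0315,0,0.012,0,-0.084,0,0],[0,0,0.058,0,0,0,0],[0,0,0.058,0,0,0,0],[0,0,0.058,0,0,0,0],[0,0,0,0,0,0,0],[0,0,0,0,0,0,0]],
])

```text
time: 14.38
tcp_pos: [0.578, -0.1184, 0.038]
eef_rot: [-2.765, -1.487, 0.006]
contact_force: [0.7, -0.7, 0.7]
grip_width: 1.002
finger_force: 0.0
```

```bash
python3 - <<'E'
from h import *
p=np.array([.579,-.1195,0])
print(sense()['contact_force']);steps([T(RV,p+[0,0,-.01])],vmax=.02)
E
```

```text
[ 0.7468 -0.6768  0.6857]
3 x [-0.0002, 0.0013, 0.04, -0.0011, 0.0008, -0.0003] row mm 16.0 deg 0.1
```

jog_arm([
  [[0,0.0013,0.04,-0.001,0.001,0,0],[0,0.0013,0.04,-0.001,0.001,0,0],[0,0.0013,0.04,-0.001,0.001,0,0],[0,0,0,0,0,0,0],[0,0,0,0,0,0,1],[0,0,0,0,0,0,1],[0,0,0,0,0,0,1],[0,0,0,0,0,0,1],[0,0,0,0,0,0,1],[0,0,0,0,0,0,1],[0,0,0,0,0,0,1]],
])

```text
time: 15.3
tcp_pos: [0.5812, -0.1208, -0.0068]
eef_rot: [2.764, 1.484, 0.007]
contact_force: [-2.3, 0.9, 6.0]
grip_width: 0.669
finger_force: 30.0
```

```bash
python3 - <<'E'
from h import *
s=sense();print(s['contact_force'],s['grip_width'],s['finger_force'],s['tcp_pos'])
C=cur();R=C[:3,:3]
# bay pose est
q=np.array([.5795,.201]);
steps([T(R,C[:3,3]+[0,0,.21]),T(R,[.579,.05,.20]),T(R,[.5765,.197,.20])],vmax=.035)
E
```

```text
[-2.3394  0.9091  5.951 ] 0.6694765120845313 30.01050978899002 [ 0.5812 -0.1208 -0.0068]
6 x [0.0002, 0.0005, -0.0875, 0.0, 0.0, -0.0] row mm 35.0 deg 0.0
5 x [0.0706, -0.0481, 0.0015, 0.0, 0.0, -0.0] row mm 34.2 deg 0.0
5 x [0.0606, -0.0416, -0.0001, 0.0, 0.0, -0.0] row mm 29.4 deg 0.0
```

jog_arm([
  [[0,0,-0.03,0,0,0,1],[0,0,-0.085,0,0,0,1],[0,0,-0.085,0,0,0,1],[0,0,-0.085,0,0,0,1],[0,0,-0.085,0,0,0,1],[0,0,-0.085,0,0,0,1],[0,0,-0.07,0,0,0,1],[0.07,-0.048,0.0015,0,0,0,1],[0.07,-0.048,0.0015,0,0,0,1],[0,0,0,0,0,0,1]],
])

```text
time: 16.13
tcp_pos: [0.5781, -0.0473, 0.2018]
eef_rot: [2.764, 1.491, 0.008]
contact_force: [0.2, 0.7, -4.0]
grip_width: 0.671
finger_force: 30.0
```

```bash
python3 - <<'E'
from h import *
s=sense();print(s['grip_width'],s['tcp_pos'])
a=snapshot("wrist");c=camera_info("wrist");print(-c['R'].T@c['t'])
b=snapshot("scene")
for n,x in(("scene",b),("side",snapshot("side"))):
    h=cv2.cvtColor(x,cv2.COLOR_BGR2HSV)
    m=cv2.inRange(h,(100,150,60),(125,255,255));
    cs=cv2.findContours(m,cv2.RETR_EXTERNAL,cv2.CHAIN_APPROX_NONE)[0]
    for k in cs:
        if 150<cv2.contourArea(k)<8000: print(n,cv2.boundingRect(k),cv2.contourArea(k),cv2.approxPolyDP(k,2.5,True)[:,0].tolist())
cv2.imwrite("pics/w7.png",np.hstack([cv2.resize(a,(400,300)),cv2.resize(b[150:270,300:460],(400,300))]))
E
```

```text
0.6709741905879317 [ 0.5781 -0.0473  0.2018]
[0.6223 0.0203 0.3942]
scene (0, 113, 139, 93) 2096.0 [[138, 124], [129, 120], [132, 113], [118, 118], [120, 121], [117, 123], [120, 124], [117, 126], [116, 119], [112, 124], [108, 122], [106, 127], [106, 123], [24, 151], [13, 158], [0, 159], [0, 177], [3, 177], [0, 179], [0, 191], [1, 188], [8, 190], [2, 188], [3, 183], [7, 188], [11, 186], [10, 189], [16, 192], [12, 195], [15, 194], [18, 201], [21, 199], [22, 205], [24, 201], [18, 197], [21, 194], [18, 195], [20, 192], [16, 187], [23, 182], [15, 181], [24, 179], [23, 171], [31, 181], [28, 179], [32, 174], [28, 170], [30, 166], [36, 175], [34, 179], [39, 179], [39, 172], [35, 171], [39, 170], [37, 167], [42, 165], [43, 168], [42, 164], [47, 160], [43, 171], [48, 172], [46, 166], [51, 163], [54, 168], [50, 168], [56, 170], [53, 167], [55, 164], [58, 167], [55, 157], [60, 159], [58, 163], [62, 161], [60, 163], [59, 154], [66, 160], [70, 153], [67, 151], [66, 157], [63, 152], [75, 145], [72, 140], [82, 143], [85, 138], [87, 141], [90, 139], [89, 134], [92, 137], [94, 134], [98, 138], [101, 135], [104, 142], [102, 134], [109, 137], [106, 135], [109, 133], [115, 138], [109, 132], [113, 129], [121, 140], [118, 137], [121, 134], [116, 132], [120, 130], [116, 132], [114, 129], [122, 126], [120, 121], [125, 125], [121, 132], [128, 121], [129, 126], [131, 122], [136, 124], [135, 127]]
scene (409, 97, 44, 51) 983.5 [[415, 97], [410, 103], [410, 114], [422, 118], [418, 144], [427, 147], [432, 120], [447, 124], [445, 119], [452, 107]]
side (132, 258, 38, 20) 286.0 [[132, 260], [135, 266], [164, 277], [169, 275], [167, 270], [144, 260]]
side (274, 248, 90, 82) 646.5 [[274, 250], [359, 320], [359, 329], [363, 318], [360, 313], [281, 250]]
```

View pics/w7.png

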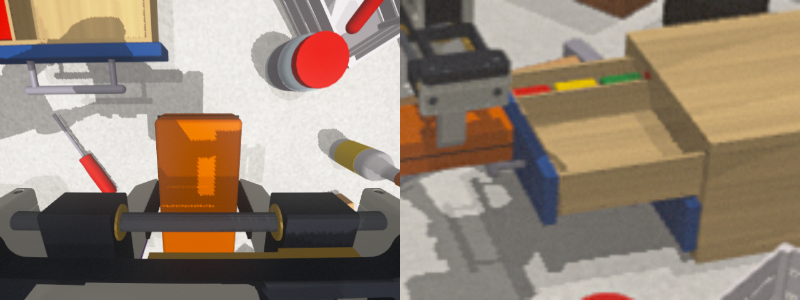

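The wrist view shows the case held square to the drawer. The panel's right end is at about (264,70) full-scale, with handle ends at about (45,145) and (210,145). That's the last picture I may view, so I check the drawer frame numerically from here on.

```bash
python3 - <<'E'
from h import *
a=snapshot("wrist");h=cv2.cvtColor(a,cv2.COLOR_BGR2HSV)
m=cv2.inRange(h,(100,120,50),(125,255,255));m[130:]=0;m[:,300:]=0
ys,xs=np.where(m>0);print(xs.max(),ys.min(),ys.max())
for x in(60,120,180,240): 
    c=ys[xs==x];print(x,c.min(),c.max())
top=[(x,ys[xs==x].min()) for x in(60,240)]
X=onplane("wrist",top,.135);d=X[0]-X[1];print("inner panel top",X[:,:2],np.degrees(np.arctan2(d[1],d[0])))
E_=onplane("wrist",[(xs.max(),70)],.135);Hn=onplane("wrist",[(45,145),(210,145)],.11)
d=Hn[0]-Hn[1];print("panel R end",E_,"handle",Hn,Hn.mean(0),np.linalg.norm(d),np.degrees(np.arctan2(d[1],d[0])))
# row profile across right wall above panel
g=cv2.GaussianBlur(cv2.cvtColor(a,cv2.COLOR_BGR2GRAY),(3,3),0)
print(g[45,0:300:4].tolist());print(h[45,0:300:12,1].tolist())
E
```

```text
252 60 96
60 64 89
120 62 84
180 61 90
240 60 82
inner panel top [[0.5035 0.1537]
 [0.6074 0.0859]] 146.84486677939077
panel R end [[0.6105 0.0763 0.135 ]] handle [[0.4389 0.1316 0.11  ]
 [0.5493 0.057  0.11  ]] [0.4941 0.0943 0.11  ] 0.13324912978374132 145.9332221098175
[82, 83, 125, 192, 95, 100, 100, 100, 101, 100, 99, 103, 107, 168, 186, 186, 185, 191, 202, 203, 205, 205, 202, 196, 199, 202, 202, 165, 139, 140, 138, 136, 139, 142, 144, 147, 144, 143, 143, 142, 141, 142, 145, 147, 143, 140, 139, 140, 145, 149, 212, 217, 215, 210, 209, 212, 204, 196, 201, 138, 108, 110, 180, 219, 218, 221, 220, 215, 218, 236, 234, 234, 235, 236, 234]
[254, 105, 108, 106, 105, 106, 104, 102, 103, 109, 106, 104, 106, 107, 105, 105, 106, 95, 98, 102, 95, 9, 8, 6, 5]
```

```bash
python3 - <<'E'
from h import *
th=np.radians(56.5);xb=np.array([np.cos(th),np.sin(th)]);yb=np.array([-xb[1],xb[0]])
c=np.array([.4910,.1015])
X=onplane("wrist",[(12,45),(244,45),(234,45)],.123);print(X,np.c_[(X[:,:2]-c)@xb,(X[:,:2]-c)@yb])
B=c+.132*xb-.020*yb;print("bay",B)
C=cur();R=rot(56.5,0,-33.5);print(R.T@C[:3,:3])
tgt=B-.004*xb
# TCP xy; case centre offset relative TCP ~ (-.002,.001)
print(tgt);steps([T(R,np.r_[tgt,.20]),T(R,np.r_[tgt,.12])],vmax=.03)
E
```

```text
[[0.4779 0.1892 0.123 ]
 [0.6148 0.0951 0.123 ]
 [0.6089 0.0991 0.123 ]] [[ 0.0659  0.0594]
 [ 0.063  -0.1067]
 [ 0.0631 -0.0997]]
bay [0.5805 0.2005]
[[ 1.     -0.0005  0.0011]
 [ 0.0005  1.      0.0051]
 [-0.0011 -0.0051  1.    ]]
[0.5783 0.1972]
9 x [0.0579, -0.0385, 0.0002, 0.0005, -0.0001, -0.0] row mm 27.8 deg 0.0
3 x [-0.0, 0.0, 0.0667, 0.0, 0.0, -0.0] row mm 26.7 deg 0.0
```

The divider at +0.059 and the right wall at about -0.097 confirm the bay centre at (0.5805, 0.2005). I move over it and descend.

jog_arm([
  [[0.058,-0.0385,0,0,0,0,1],[0.058,-0.0385,0,0,0,0,1],[0.058,-0.0385,0,0,0,0,1],[0.058,-0.0385,0,0,0,0,1],[0.058,-0.0385,0,0,0,0,1],[0.058,-0.0385,0,0,0,0,1],[0.058,-0.0385,0,0,0,0,1],[0.058,-0.0385,0,0,0,0,1],[0.058,-0.0385,0,0,0,0,1],[0,0,0.067,0,0,0,1],[0,0,0.067,0,0,0,1],[0,0,0,0,0,0,1]],
])

```text
time: 17.33
tcp_pos: [0.5759, 0.1965, 0.1413]
eef_rot: [2.767, 1.485, -0.01]
contact_force: [-1.6, -0.5, -4.7]
grip_width: 0.671
finger_force: 30.0
```

```bash
python3 - <<'E'
from h import *
print(sense()['grip_width']);R=rot(56.5,0,-33.5)
t=np.array([.5783,.1972])
steps([T(R,np.r_[t,.10])],vmax=.015)
a=snapshot("side");m=orange(a);m[:,400:]=0
cs=cv2.findContours(m,cv2.RETR_EXTERNAL,cv2.CHAIN_APPROX_NONE)[0]
for k in cs:
    if cv2.contourArea(k)>60: q=cv2.approxPolyDP(cv2.convexHull(k),2.5,True)[:,0];print(q.tolist(),onplane("side",q,sense()['tcp_pos'][2]+.0428)[:,:2].tolist())
E
```

```text
0.6711902996788537
3 x [0.0017, 0.0014, 0.0344, -0.0006, 0.002, -0.0003] row mm 13.8 deg 0.1
[[261, 280], [287, 307], [264, 327], [240, 300]] [[0.6044939265049936, 0.1880448220278051], [0.5458154073588304, 0.2334212167476905], [0.5750012935695582, 0.2779450948907428], [0.6297848996800937, 0.23524277808987792]]
```

jog_arm([
  [[0.0017,0.0014,0.034,0,0.002,0,1],[0.0017,0.0014,0.034,0,0.002,0,1],[0.0017,0.0014,0.034,0,0.002,0,1],[0,0,0.012,0,0,0,1],[0,0,0.012,0,0,0,1],[0,0,0,0,0,0,1],[0,0,0,0,0,0,1]],
])

```text
time: 17.97
tcp_pos: [0.5825, 0.1985, 0.0978]
eef_rot: [2.767, 1.485, 0.017]
contact_force: [-0.1, 0.3, -2.3]
grip_width: 0.672
finger_force: 30.0
```

jog_arm([
  [[0,0,0.01,0,0,0,1],[0,0,0.01,0,0,0,1],[0,0,0,0,0,0,1]],
])

```text
time: 18.22
tcp_pos: [0.5815, 0.1987, 0.0882]
eef_rot: [2.767, 1.486, 0.014]
contact_force: [0.2, 0.0, -2.6]
grip_width: 0.671
finger_force: 30.0
```

jog_arm([
  [[0,0,0.006,0,0,0,1],[0,0,0.006,0,0,0,1],[0,0,0.006,0,0,0,1],[0,0,0,0,0,0,1]],
])

```text
time: 18.55
tcp_pos: [0.5816, 0.1987, 0.0809]
eef_rot: [2.767, 1.486, 0.013]
contact_force: [-0.3, -0.3, -3.6]
grip_width: 0.674
finger_force: 30.0
```

jog_arm([
  [[0,0,0.005,0,0,0,1],[0,0,0.005,0,0,0,1],[0,0,0,0,0,0,1]],
])

```text
time: 18.8
tcp_pos: [0.582, 0.1988, 0.0774]
eef_rot: [2.767, 1.486, 0.015]
contact_force: [-0.8, -0.3, -2.3]
grip_width: 0.669
finger_force: 30.0
```

jog_arm([
  [[0,0,0.004,0,0,0,1],[0,0,0.004,0,0,0,1],[0,0,0,0,0,0,1]],
])

```text
time: 19.05
tcp_pos: [0.583, 0.2, 0.0771]
eef_rot: [2.767, 1.486, 0.022]
contact_force: [-2.8, 3.4, 11.9]
grip_width: 0.67
finger_force: 30.0
```

jog_arm([
  [[0,0,0.003,0,0,0,1],[0,0,0,0,0,0,1]],
])

```text
time: 19.22
tcp_pos: [0.5833, 0.2004, 0.0771]
eef_rot: [2.767, 1.486, 0.024]
contact_force: [-5.4, 2.6, 17.5]
grip_width: 0.669
finger_force: 30.1
```

Floor contact came at the expected height. I ease off, then open partway so the fingers stay clear of the bay walls.

jog_arm([
  [[0,0,-0.006,0,0,0,1],[0,0,0,0,0,0,0.28],[0,0,0,0,0,0,0.22],[0,0,0,0,0,0,0.17],[0,0,0,0,0,0,0.17],[0,0,0,0,0,0,0.17],[0,0,0,0,0,0,0.17]],
])

```text
time: 19.8
tcp_pos: [0.582, 0.1987, 0.0753]
eef_rot: [2.767, 1.486, 0.014]
contact_force: [0.5, 0.4, 0.2]
grip_width: 0.83
finger_force: 0.0
```

jog_arm([
  [[0,0,-0.03,0,0,0,0.17],[0,0,-0.06,0,0,0,0.17],[0,0,-0.09,0,0,0,0.17],[0,0,-0.09,0,0,0,0.17],[0,0,-0.09,0,0,0,0.17],[0,0,0,0,0,0,0.17]],
])

```text
time: 20.3
tcp_pos: [0.5841, 0.199, 0.2279]
eef_rot: [2.763, 1.484, 0.036]
contact_force: [-0.4, -0.1, -0.0]
grip_width: 0.827
finger_force: 0.0
```

```bash
python3 - <<'E'
from h import *
s=sense();print(s['tcp_pos'],s['contact_force'],s['grip_width'])
th=np.radians(56.5);xb=np.array([np.cos(th),np.sin(th)]);yb=np.array([-xb[1],xb[0]]);B=np.array([.5805,.2005])
for n in("wrist","scene","side"):
    a=snapshot(n);m=orange(a)
    if n!="wrist": m[:,:225]=0
    cs=cv2.findContours(m,cv2.RETR_EXTERNAL,cv2.CHAIN_APPROX_NONE)[0];k=max(cs,key=cv2.contourArea)
    q=cv2.approxPolyDP(cv2.convexHull(k),3,True)[:,0];X=onplane(n,q,.119)[:,:2]-B
    print(n,cv2.contourArea(k),q.tolist(),np.c_[X@xb,X@yb].tolist())
E
```

```text
[0.5841 0.199  0.2279] [-0.3539 -0.076  -0.0458] 0.8265916821053034
wrist 3565.5 [[279, 167], [348, 168], [347, 256], [280, 222]] [[0.05827409766159502, 0.02902333633632461], [0.057364406035964904, -0.029395363708941618], [-0.021397234465336392, -0.030446082579684317], [0.01060002588306243, 0.029646415612478664]]
scene 730.0 [[407, 205], [405, 212], [364, 216], [357, 200], [399, 194]] [[0.0570617932514162, -0.03474799297979993], [0.040154636691818374, -0.06446304310901502], [-0.06512854558446385, -0.05631917857794107], [-0.05942522060062718, 0.020445417818560446], [0.056588420787532935, 0.021539197724031147]]
side 2079.0 [[292, 283], [307, 296], [307, 303], [264, 343], [244, 324], [242, 315], [279, 284]] [[-0.05961349661669043, -0.016357747590552488], [-0.05916787846042592, 0.025895683349142464], [-0.04820549387118891, 0.03687433557950619], [0.06435138455744521, 0.040068146965991085], [0.06496943310463328, -0.015069915965016301], [0.055411496788532126, -0.032260062849997995], [-0.04016344222908447, -0.03304792526659416]]
```

The case is flat and centred in the bay, at bay coordinates (0, 0) ± 5 mm. Next I close the fingers in front of the handle and push.

```bash
python3 - <<'E'
from h import *
R=rot(56.5,0,-33.5);xb=np.r_[np.cos(np.radians(56.5)),np.sin(np.radians(56.5)),0];c=np.array([.4905,.1015,0])
steps([T(R,c-.055*xb+[0,0,.21]),T(R,c-.055*xb+[0,0,.095])],vmax=.038)
E
```

```text
5 x [-0.0927, -0.0108, 0.0041, 0.001, -0.0015, -0.0001] row mm 37.4 deg 0.1
4 x [0.0, 0.0, 0.0719, 0.0, 0.0, -0.0] row mm 28.7 deg 0.0
```

jog_arm([
  [[-0.0925,-0.011,0.004,0.001,-0.0015,0,1],[-0.0925,-0.011,0.004,0.001,-0.0015,0,1],[-0.0925,-0.011,0.004,0.001,-0.0015,0,1],[-0.0925,-0.011,0.004,0.001,-0.0015,0,1],[-0.0925,-0.011,0.004,0.001,-0.0015,0,1],[0,0,0,0,0,0,1],[0,0,0,0,0,0,1],[0,0,0,0,0,0,1],[0,0,0,0,0,0,1],[0,0,0,0,0,0,1],[0,0,0,0,0,0,1],[0,0,0,0,0,0,1]],
])

```text
time: 21.45
tcp_pos: [0.4605, 0.0567, 0.2102]
eef_rot: [-2.767, -1.488, 0.0]
contact_force: [0.4, 0.5, 0.9]
grip_width: 0.022
finger_force: 0.0
```

jog_arm([
  [[0,0,0,0,0,0,1],[0,0,0,0,0,0,1],[0,0,0,0,0,0,1],[0,0,0,0,0,0,1],[0,0,0.07,0,0,0,1],[0,0,0.07,0,0,0,1],[0,0,0.07,0,0,0,1],[0,0,0.06,0,0,0,1],[0,0,0,0,0,0,1],[0,0,0,0,0,0,1]],
])

```text
time: 22.28
tcp_pos: [0.4598, 0.0562, 0.1023]
eef_rot: [-2.767, -1.486, 0.003]
contact_force: [0.9, 0.7, -0.7]
grip_width: 0.006
finger_force: 0.0
```

```bash
python3 - <<'E'
from h import *
s=sense();print(s['tcp_pos'],s['contact_force'],s['grip_width'])
R=rot(56.5,0,-33.5);xb=np.r_[np.cos(np.radians(56.5)),np.sin(np.radians(56.5)),0];c=np.array([.4905,.1015,0])
print((s['tcp_pos']-c)@xb)
steps([T(R,c-.016*xb+[0,0,.095]),T(R,c+.13*xb+[0,0,.095])],vmax=.013)
E
```

```text
[0.4598 0.0562 0.1023] [ 0.9379  0.6539 -0.6899] 0.006391893915804065
-0.054737489055626545
4 x [0.0242, 0.0004, 0.0045, -0.0005, 0.0002, -0.0001] row mm 9.9 deg 0.0
12 x [0.0304, -0.0, 0.0, 0.0, 0.0, -0.0] row mm 12.2 deg 0.0
```

jog_arm([
  [[0.024,0,0.0045,0,0,0,1],[0.024,0,0.0045,0,0,0,1],[0.024,0,0.0045,0,0,0,1],[0.018,0,0.0045,0,0,0,1],[0.015,0,0,0,0,0,1],[0.015,0,0,0,0,0,1],[0.015,0,0,0,0,0,1],[0.02,0,0,0,0,0,1],[0.02,0,0,0,0,0,1]],
])

```text
time: 23.03
tcp_pos: [0.4994, 0.1151, 0.0955]
eef_rot: [-2.768, -1.486, -0.0]
contact_force: [0.9, 0.4, 0.1]
grip_width: 0.007
finger_force: 0.0
```

jog_arm([
  [[0.025,0,0,0,0,0,1],[0.03,0,0,0,0,0,1],[0.03,0,0,0,0,0,1],[0.03,0,0,0,0,0,1],[0.03,0,0,0,0,0,1]],
])

```text
time: 23.45
tcp_pos: [0.5313, 0.164, 0.0953]
eef_rot: [-2.768, -1.486, 0.001]
contact_force: [-0.7, -0.7, 0.8]
grip_width: 0.004
finger_force: 0.8
```

```bash
cat > st.py <<'E'
from h import *
s=sense();xb=np.r_[np.cos(np.radians(56.5)),np.sin(np.radians(56.5)),0];c=np.array([.4905,.1015,0])
print(s['tcp_pos'],(s['tcp_pos']-c)@xb,s['contact_force'])
x=snapshot("scene");h=cv2.cvtColor(x,cv2.COLOR_BGR2HSV);m=cv2.inRange(h,(100,150,40),(125,255,255));m[:165]=0;m[:,:300]=0
ys,xs=np.where(m>0);print("blue scene",xs.min(),xs.max(),ys.min(),ys.max(),len(xs))
x=snapshot("side");h=cv2.cvtColor(x,cv2.COLOR_BGR2HSV);m=cv2.inRange(h,(100,150,60),(125,255,255));m[:,:200]=0;m[:,400:]=0
ys,xs=np.where(m>0)
if len(xs): i=np.argmin(xs);print("blue side left",xs[i],ys[i],onplane("side",[(xs[i],ys[i])],.135), (onplane("side",[(xs[i],ys[i])],.135)[0]-c)@xb)
E
python3 st.py
```

```text
[0.5313 0.164  0.0953] 0.0746223347591694 [-0.6687 -0.6915  0.782 ]
blue scene 366 484 197 276 185
blue side left 254 266 [[0.6413 0.1266 0.135 ]] 0.10416351717066065
```

jog_arm([
  [[0.025,0,0,0,0,0,1],[0.025,0,0,0,0,0,1],[0.025,0,0,0,0,0,1],[0.025,0,0,0,0,0,1],[0.02,0,0,0,0,0,1],[0,0,0,0,0,0,1]],
])

```text
time: 24.05
tcp_pos: [0.5587, 0.2046, 0.0954]
eef_rot: [-2.767, -1.488, -0.003]
contact_force: [0.1, 0.4, -0.8]
grip_width: 0.002
finger_force: 0.0
```

```bash
python3 st.py
```

```text
[0.5587 0.2046 0.0954] 0.12357053924936985 [ 0.1326  0.434  -0.8059]
blue scene 388 484 195 276 195
blue side left 236 280 [[0.6668 0.1652 0.135 ]] 0.1504463068503628
```

jog_arm([
  [[0.015,0,0,0,0,0,1],[0.015,0,0,0,0,0,1],[0.015,0,0,0,0,0,1],[0.012,0,0,0,0,0,1],[0.01,0,0,0,0,0,1],[0,0,0,0,0,0,1]],
])

```text
time: 24.65
tcp_pos: [0.5729, 0.2261, 0.0954]
eef_rot: [-2.767, -1.487, -0.002]
contact_force: [-0.3, -1.3, 0.5]
grip_width: 0.002
finger_force: 0.0
```

jog_arm([
  [[0.01,0,0,0,0,0,1],[0.01,0,0,0,0,0,1],[0,0,0,0,0,0,1]],
])

```text
time: 24.9
tcp_pos: [0.5772, 0.2326, 0.0954]
eef_rot: [-2.768, -1.486, -0.001]
contact_force: [-0.3, -0.5, -0.0]
grip_width: 0.005
finger_force: 0.0
```

```bash
python3 st.py
```

```text
[0.5772 0.2326 0.0954] 0.1571466374115349 [-0.2706 -0.4733 -0.033 ]
blue scene 397 484 193 276 189
blue side left 224 289 [[0.6836 0.1893 0.135 ]] 0.17979429149905818
```

jog_arm([
  [[0.008,0,0,0,0,0,1],[0.008,0,0,0,0,0,1],[0.008,0,0,0,0,0,1],[0,0,0,0,0,0,1]],
])

```text
time: 25.33
tcp_pos: [0.5825, 0.2406, 0.0954]
eef_rot: [-2.767, -1.486, -0.001]
contact_force: [0.0, 0.2, 0.2]
grip_width: 0.003
finger_force: 0.0
```

jog_arm([
  [[0.008,0,0,0,0,0,1],[0.008,0,0,0,0,0,1],[0,0,0,0,0,0,1]],
])

```text
time: 25.58
tcp_pos: [0.586, 0.2459, 0.0954]
eef_rot: [-2.767, -1.487, -0.001]
contact_force: [-0.4, -0.1, 0.8]
grip_width: 0.004
finger_force: 0.0
```

```bash
python3 st.py
```

```text
[0.586  0.2459 0.0954] 0.17312697068754493 [-0.395  -0.1383  0.7557]
blue scene 403 484 192 276 193
blue side left 217 295 [[0.6926 0.2047 0.135 ]] 0.19760696968939714
```

jog_arm([
  [[0.006,0,0,0,0,0,1],[0.006,0,0,0,0,0,1],[0,0,0,0,0,0,1]],
])

```text
time: 25.93
tcp_pos: [0.5885, 0.2497, 0.0954]
eef_rot: [-2.768, -1.486, -0.001]
contact_force: [-0.4, -0.2, -0.7]
grip_width: 0.005
finger_force: 0.0
```

jog_arm([
  [[0.006,0,0,0,0,0,1],[0.006,0,0,0,0,0,1],[0,0,0,0,0,0,1]],
])

```text
time: 26.18
tcp_pos: [0.5899, 0.2518, 0.0954]
eef_rot: [2.766, 1.486, -0.006]
contact_force: [-4.7, -6.4, 3.2]
grip_width: 0.007
finger_force: 4.1
```

```bash
python3 st.py
```

```text
[0.5899 0.2518 0.0954] 0.18018817701442755 [-4.7089 -6.368   3.2149]
blue scene 406 484 192 276 193
blue side left 215 296 [[0.6956 0.2076 0.135 ]] 0.2016673156865948
```

jog_arm([
  [[0.005,0,0,0,0,0,1],[0,0,0,0,0,0,1],[0,0,0,0,0,0,1]],
])

```text
time: 26.53
tcp_pos: [0.5898, 0.2518, 0.0953]
eef_rot: [2.766, 1.485, -0.012]
contact_force: [-8.7, -11.8, 6.0]
grip_width: 0.008
finger_force: 7.3
```

jog_arm([
  [[0.005,0,0,0,0,0,1],[0,0,0,0,0,0,1],[0,0,0,0,0,0,1]],
])

```text
time: 26.78
tcp_pos: [0.5898, 0.2519, 0.0953]
eef_rot: [2.765, 1.484, -0.017]
contact_force: [-13.1, -16.5, 10.1]
grip_width: 0.004
finger_force: 10.8
```

```bash
python3 st.py
```

```text
[0.5898 0.2519 0.0953] 0.18021252493715273 [-13.0937 -16.4804  10.1176]
blue scene 406 484 192 276 196
blue side left 215 296 [[0.6956 0.2076 0.135 ]] 0.2016673156865948
```

That's a firm stop. I back off slowly and verify shutness by checking that the upper panel is coplanar with the already shut lower drawer.

jog_arm([
  [[-0.01,0,0,0,0,0,1],[-0.015,0,0,0,0,0,1],[-0.05,0,0,0,0,0,1],[-0.07,0,0,0,0,0,1],[-0.07,0,0,0,0,0,1],[0,0,-0.08,0,0,0,1],[0,0,-0.1,0,0,0,1],[0,0,-0.1,0,0,0,1],[-0.08,0,-0.05,0,0,0,1],[-0.08,0,0,0,0,0,1],[-0.08,0,0,0,0,0,1],[0,0,0,0,0,0,1]],
])

```text
time: 27.88
tcp_pos: [0.4902, 0.1019, 0.2282]
eef_rot: [2.768, 1.483, -0.0]
contact_force: [1.0, 0.3, 0.4]
grip_width: 0.01
finger_force: 0.0
```

```bash
python3 - <<'E'
from h import *
xb=np.r_[np.cos(np.radians(56.5)),np.sin(np.radians(56.5)),0];yb=np.array([-xb[1],xb[0],0]);c=np.array([.4905,.1015,0])
x=snapshot("scene");h=cv2.cvtColor(x,cv2.COLOR_BGR2HSV);m=cv2.inRange(h,(100,110,25),(125,255,255));m[:150]=0;m[:,:300]=0;m[:,440:]=0
for r in range(170,262,6):
    v=np.where(m[r])[0]
    if len(v):print(r,v.min(),v.max(),len(v),end=' | ')
# expected right outer/inner panel edge columns if outer face at d from handle0
for d in(.18,.19,.20,.21):
    P=[c+d*xb-.117*yb+[0,0,z] for z in(.135,.09,.06,.01)];print(d,proj("scene",P).round(1).tolist())
x=snapshot("side");h=cv2.cvtColor(x,cv2.COLOR_BGR2HSV);m=cv2.inRange(h,(100,110,40),(125,255,255));m[:,:200]=0;m[:,400:]=0
for col in range(215,320,12):
    v=np.where(m[:,col])[0]
    if len(v):
        X=onplane("side",[(col,v.min()),(col,v.max())],.135)-c;print(col,v.min(),v.max(),(X@xb).round(4),(X@yb).round(3))
E
```

```text
170 387 391 5 | 176 391 396 6 | 182 387 400 6 | 188 400 405 6 | 194 404 409 6 | 200 393 414 7 | 206 413 418 6 | 212 418 421 2 | 218 417 420 2 | 224 419 420 2 | 230 414 418 4 | 236 417 418 2 | 242 415 415 1 | 248 416 416 1 | 0.18 [[413.3, 213.0], [411.6, 228.1], [410.5, 237.9], [408.7, 253.7]]
0.19 [[417.1, 212.4], [415.3, 227.5], [414.2, 237.3], [412.3, 253.1]]
0.2 [[420.9, 211.9], [419.1, 227.0], [417.9, 236.7], [416.0, 252.5]]
0.21 [[424.7, 211.3], [422.8, 226.4], [421.6, 236.2], [419.6, 251.9]]
215 296 296 [0.2017 0.2017] [-0.113 -0.113]
227 301 307 [0.1925 0.2006] [-0.087 -0.077]
239 313 319 [0.1929 0.2009] [-0.051 -0.042]
251 324 331 [0.1921 0.2013] [-0.018 -0.008]
263 336 342 [0.1927 0.2004] [0.015 0.024]
275 347 354 [0.192  0.2009] [0.046 0.056]
287 359 366 [0.1927 0.2014] [0.077 0.086]
299 370 377 [0.1921 0.2007] [0.106 0.115]
```

The upper panel lines up with the shut lower drawer's edge in the scene view. It did not move as the push rose from 8 to 21 N, and it did not rebound. Handing in.

```bash
python3 -c "
from plant import *
print(finish_job())"
```

```text
the job is handed in; nothing more can be done
None
```

The orange case is lying flat in the top drawer's free bay, the drawer is pushed shut against its stop, and the job is handed in at about 28 s. The judge returned no verdict. The first grasp missed and turned the case slightly before the second held, and I did not re-measure the other bench items at the end.

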